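# Clamp a tile for painting and set the hold-down screw

## Task

A ceramic tile lies loose in the bench clamp. Swing the clamp's crank clockwise until the sliding jaw holds the tile tight against the fixed jaw, then turn the winged thumbscrew above the tile clockwise until it seats and back it off a quarter turn, so that its pad just clears the tile. Finish while still gripping the thumbscrew at that setting (a colleague will then tighten the lock nut), with the tile still clamped and the other things on the table left where they are.

Things in the scene. Friction and masses are not known exactly. Their poses are not given: they have to be found in the camera images.
- clamp: aluminium clamp bed 110 (x) x 265 (y) x 18 mm high, fixed to the table; the tile lies on it. Origin on the table under the centre of the clamped tile; the bed runs from y = -100 (fixed jaw end) to +165 mm (crank end). Its yaw is that of the whole clamp.
- fixed_jaw (a point): middle of the fixed steel jaw's tile-side face, 35 mm above the table, at x = 0, y = -50 mm in the clamp's frame. This jaw is 100 mm long in x, its top 52 mm above the table; on it stands a gooseneck, top 79 mm above the table, that carries the thumbscrew at x = 0, y = -20 mm.
- jaw: sliding steel jaw, 100 (x) x 24 (y) x 32 mm, top 50 mm above the table; origin at the foot of its tile-side face. It slides along the clamp's -y towards the fixed jaw, 12 mm per radian of crank (rack and pinion), and stays where it is left. It is at y = +50 mm in the clamp's frame when the tile is just touched by both jaws.
- crank (a joint): crank angle, rad: grows clockwise seen from above, closing the jaw. 0 = fully open; at 2.5 both jaws just touch the tile, from there it is squeezed; hard stop at 2.6. Starts between 0.6 and 1.4; friction 0.15 N m. The crank arm's direction, counterclockwise from the clamp's x axis seen from above, is 2.86 minus this value.
- crank_axis (a point): point on the crank's upright axis, 56 mm above the table, at x = 0, y = +135 mm in the clamp's frame.
- crank_knob (a point): centre of the graspable part of the crank's upright black handle, a cylinder 20 mm in diameter and 50 mm high (66 to 116 mm above the table), 55 mm from the crank axis; this point is 98 mm above the table. The handle does not spin on the arm. The flat steel crank arm lies 62 to 70 mm above the table.
- screw_stem: stem of the thumbscrew with a black rubber pad 16 mm in diameter at its foot; origin at the centre of the pad's underside. It sinks 6 mm for each clockwise turn of the thumbscrew and carries the thumbscrew's wing.
- thumbscrew (a joint): thumbscrew angle, rad: 0 = seated, its shoulder hard on the gooseneck and the pad resting on the tile (the pad meets the tile about 0.3 rad earlier, hardly felt); grows counterclockwise seen from above, as the screw is backed off and rises. Starts between 1.9 and 3.2. Friction 0.06 N m: it stays where it is left.
- thumbscrew_wing (a point): point on the thumbscrew's axis inside its flat steel wing, turning with it: the wing is 42 mm long along this x axis, 9 mm thick along this y axis, 30 mm high, from 20 mm below this point to 10 mm above it. Seated, this point is 110 mm above the table. Its yaw is the clamp's yaw plus the thumbscrew angle.
- tile: loose white ceramic tile 100 x 100 x 8 mm with thin dark scrolls, lying flat on the clamp bed between the jaws, not quite straight; origin at the centre of its underside. Clamped, its origin is at y = 0 in the clamp's frame and its edges are parallel to the jaws.
- dropper: bystander: small amber dropper bottle, 28 mm in diameter, 75 mm high, by the clamp's fixed-jaw end; origin at its foot.
- cup: bystander: grey plastic cup, 72 mm across, 80 mm high, beyond the clamp; origin at its foot.
- wrench: bystander: steel open wrench 130 mm long, lying flat beyond the clamp; origin under its middle.
- brush: bystander: broad flat paint brush 200 mm long, lying on the robot's side of the clamp; origin under its middle.
- palette: bystander: dark steel palette tile 90 x 90 x 6 mm, lying on the robot's side of the clamp; origin under its centre.
- plate: bystander: white plate 190 mm across, to the robot's right; origin under its centre.
- pencil_case: bystander: flat red pencil case 60 x 190 x 18 mm, to the robot's right; origin under its centre.
- jar: bystander: lidded glass jar 70 mm across, 90 mm high, to the robot's left; origin at its foot.
Mind the look-alikes: they are no part of the job. Of the things like the tile, leave any that is purple; of the rest the larger one is meant.

How it is judged:
By the outcome, as a careful person would: the job done as asked, in the order asked, and still so for the second after the job is handed in, while the arm keeps its last pose, push and grip.
It also fails if it takes over 58 s, if anything falls off the work surface, if the arm or the gripper's body presses on something with over 40 N, if the wrist force passes 120 N, or if a joint passes its speed limit or range.

## Robot

A 6-joint arm with a two-finger parallel gripper is mounted at the origin on the work surface. World frame = base frame: x ahead of the robot, y to its left, z up, the work surface at z = 0. Lengths are in mm, angles in rad, forces in N, time in s.
With the tool pointing down it reaches from about 275 to 750 mm from the base axis. Payload 10.2 kg.
Tool frame: the origin (TCP) lies between the finger pads; the fingertips stand 14 mm ahead of it and the grasp point (between the pads) lies 5 mm behind it (tip_reach is the distance from the TCP to the fingertips, in mm); z points along the fingers, y is the line along which they close (so a half turn about z gives the same grasp; the last joint's range is limited). The gripper opens to 85 mm and grips with 20 to 120 N. Pads are 22 mm wide; open, the fingers measure 114 mm over their backs; the gripper's body (76 mm by 85 mm) begins 54 mm behind the grasp point. The pads swing forward as they close: fully open they stand 13 mm farther back than shut.
Start: joints at [-1.487, 0.313, 1.498, -0, 1.331, -0.223], TCP at [158.542, -500.495, 245.294] pointing down, gripper open.
Joint ranges: [-2.94, 2.94], [-0.97, 2.17], [0.19, 2.56], [-1.23, 4.37], [0.02, 3.11], [-2.88, 2.88]. Speed limits (rad/s): [2.39, 2.39, 3.01, 3.14, 3.14, 3.14].

## Interface

Orientations are given as a unit quaternion [w, x, y, z].
In Python, from rig import * gives the robot as it stands.
- The arm moves only by the tool arm_command, never from a script. Its argument "steps" is a list that holds one entry, the list of rows, each a list of 7 numbers: the opening, from 0 (shut) to 1 (fully open), then the shift along the tool's x, y, z each as a share of 0.05 m, from -1 to 1, then the turn, a rotation vector about the tool's x, y, z each as a share of 0.15 rad, from -1 to 1. A call has 1 to 8 rows; each row shifts and turns the commanded pose from where the row before left it, along the tool's axes as they then stand; what a row does not reach is not made up. A row lasts 1/8 s, in which the tool goes at most 62.5 mm and 10.7 degrees, less where a joint would pass 70% of its speed; a pose out of reach is approached as far as the arm can. A call with a number of a shift or a turn outside -1 to 1 is refused whole. A call with a gripper value outside its range is refused whole. The fingers move at their own pace and stop on an object; "squeeze" is the grip in N (left out, the last holds). Time passes only in rows, so rows that do not move let the fingers close. It gives the time, the measured TCP pose, the force, the opening and the grip force at its end, in the units of the state.
- sense(): the state, without advancing time (a new reading comes with each control period).
- capture(name): name is "side" or "top"; returns the picture (480x640x3 uint8, red, green, blue); there is no depth.
- get_calibration(name): a dict with "intrinsics" (3x3 intrinsics, pixels), "rvec" (rotation vector, rad) and "tvec" (3), from world to camera coordinates, as OpenCV has them. Camera axes: x right, y down, z forward; pixel columns grow to the right and rows downward; lengths in mm; the calibration is good to about 2 mm. A picture is of the moment at which its call begins. get_calibration takes no time and is no camera call.
- finish_job(): hands the job in; it is judged then, once.
The state is a dict: "time_s": time; "joints": joint angles; "dq": joint speeds; "tau": joint torques, N m; "eef_pos": TCP position; "ee_rot": TCP orientation; "force": force on the tool from outside, world axes, zero at the start; "wrist_torque": the same for the moment, N m; "grip_width": opening from 0.0 (shut) to 1.0 (fully open); "grip_force": force on a finger pad.
Only numpy, scipy, OpenCV 4.12 (cv2) and the standard library are available. Lean on these libraries where they do the work, as an engineer would, in place of code of your own. Each camera call takes 0.05 s, during which the arm holds its last target. There are 200 camera calls.

## Working session

There is one attempt and no reset: what is moved stays moved. The work goes in short steps, Python scripts to look and compute and a tool call to move; the robot and the scene stay as the last step left them, time stands still between calls to the robot, and variables do not carry over. Pictures are saved under pics/ and viewed, at most 10 in all, crops included, and the job is handed in when it is done.

Besides the shell and the picture viewer there is one more tool, called after ">>>" as a command line: name --argument value ..., lists and objects as JSON in quotes. arm_command: Moves the arm, as the interface text tells. Its arguments: {"type":"object","properties":{"steps":{"type":"array"},"squeeze":{"type":"number"}},"required":["steps"]}

```bash
ls; mkdir -p pics
python3 - <<'E'
from rig import *
import cv2
s=sense();print({k:np_ if not hasattr(np_,'tolist') else np_.tolist() for k,np_ in s.items()})
for n in("top","side"):
    cv2.imwrite(f"pics/{n}0.png",capture(n)[:,:,::-1]); print(get_calibration(n))
E
```

```text
pics
{'time_s': 0.0, 'joints': [-1.4873910464476023, 0.31348051154727885, 1.4984588303164053, 1.0464210629198594e-06, 1.331023860195547, -0.22342192802772393], 'dq': [0.00047564334513744216, 0.0007488335073973778, -0.0009844769887241312, 0.0006517144846031648, 0.0015109777365368271, 0.0009646016072552623], 'tau': [0.0005782551670563407, -41.22703671455383, -25.974665880203247, -0.00014725451364938635, 0.00413514775573276, -1.2239463842433906e-05], 'eef_pos': [158.52484486319915, -500.23080612800265, 244.71127499939934], 'ee_rot': [-0.0006835599996168652, 0.9882549823721716, 0.15281236931484796, 4.844263007717555e-05], 'force': [0.5751108583233256, -0.10455064022666173, -0.3595669576309543], 'wrist_torque': [0.02052673250641996, 0.0007316427744502648, 0.041383529418522386], 'grip_force': 0.0, 'grip_width': 1.0017202344924283}
{'intrinsics': array([[460.54874197,   0.        , 316.52846414],
       [  0.        , 460.54874197, 234.17831123],
       [  0.        ,   0.        ,   1.        ]]), 'rvec': array([ 2.14209593, -2.11353022,  0.14862555]), 'tvec': array([ -24.42287804,  553.52449004, 1070.96999076])}
{'intrinsics': array([[525.55614574,   0.        , 319.59075487],
       [  0.        , 525.55614574, 244.94260544],
       [  0.        ,   0.        ,   1.        ]]), 'rvec': array([ 2.30886975, -0.2781431 ,  0.14472592]), 'tvec': array([-552.78506234,  126.23437346, 1151.75342872])}
```

View pics/top0.png

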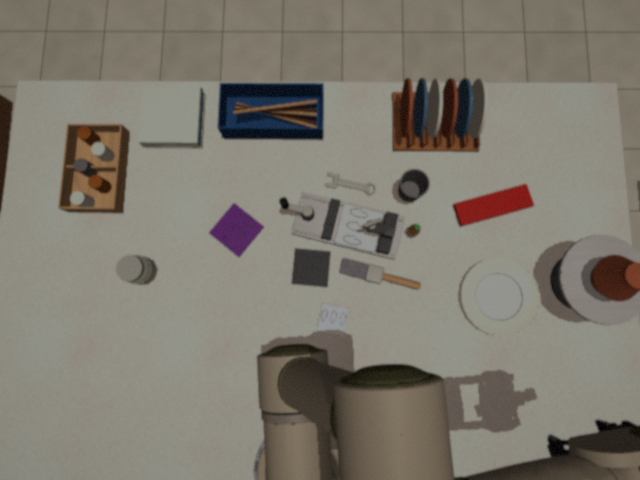

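View pics/side0.png

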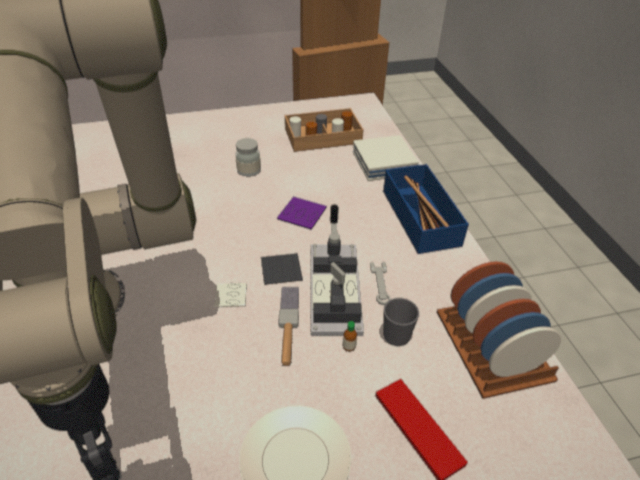

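The top view shows the clamp with bed corners near (303,194), (404,214), (395,257), (292,237). The crank handle is at about (284,203), its axis at (307,213) and the wing at about (369,226). I'll enlarge both views.

Run:
```python
import cv2
import numpy as np
a=cv2.imread("pics/top0.png")[180:270,270:430]; b=cv2.imread("pics/side0.png")[195:355,290:430]
cv2.imwrite("pics/topc.png",cv2.resize(a,None,fx=5,fy=5,interpolation=cv2.INTER_CUBIC))
cv2.imwrite("pics/sidec.png",cv2.resize(b,None,fx=3.7,fy=3.7,interpolation=cv2.INTER_CUBIC))
```

```text
(no output)
```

View pics/topc.png

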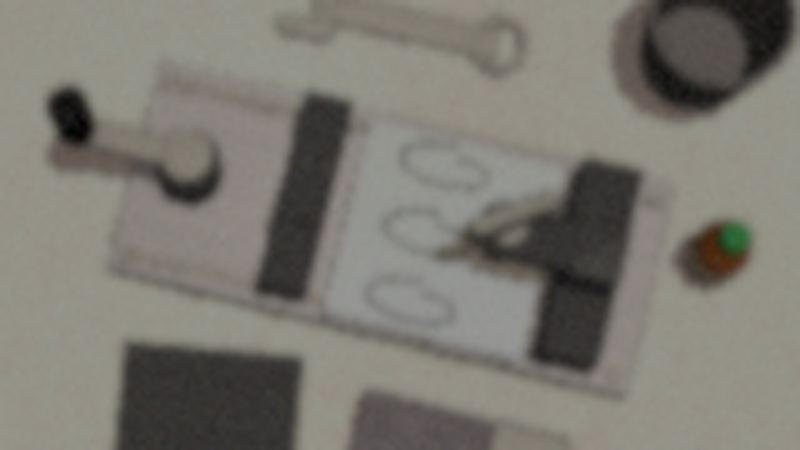

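View pics/sidec.png

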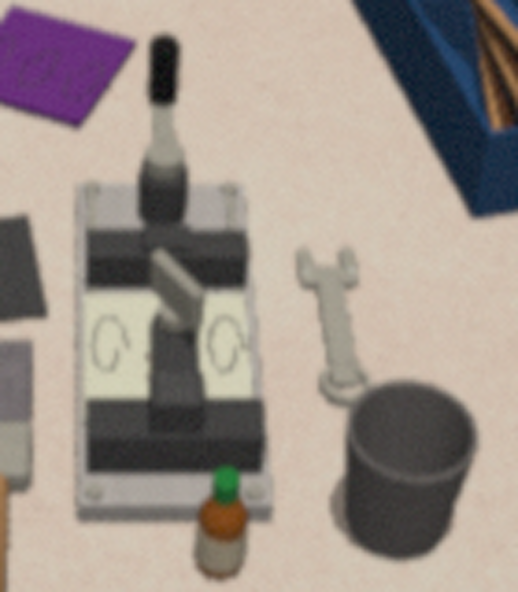

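The crops show these points, given in crop pixels:

| View | Item | Position |
|---|---|---|
| Top | bed corners | (160,62), (110,270), (675,182), (630,390) |
| Top | knob, top and foot | (66,102), (80,130) |
| Side | wing's upper edge | from (157,253) to (201,297) |
| Side | knob | from (164,42) to (163,100) |

I'll fit the pose to these.

```bash
cat > h.py <<'E'
import numpy as np, cv2
from scipy.optimize import least_squares
from rig import *
C={n:get_calibration(n) for n in("top","side")}
def proj(n,P):
    c=C[n];return cv2.projectPoints(np.array(P,float).reshape(-1,1,3),c["rvec"],c["tvec"],c["intrinsics"],None)[0][:,0]
def crop(n,p):
    return (np.array(p)+.5)/(5 if n=="top" else 3.7)-.5+((270,180) if n=="top" else (290,195))
def w(p,P):
    P=np.array(P,float);c,s=np.cos(p[2]),np.sin(p[2])
    return np.c_[p[0]+c*P[:,0]-s*P[:,1],p[1]+s*P[:,0]+c*P[:,1],P[:,2]]
E
cat > fit.py <<'E'
from h import *
B=[[55,165,18],[-55,165,18],[55,-100,18],[-55,-100,18]]
obs={"top":[(160,62),(110,268),(675,182),(630,386),(66,102),(80,130)],
"side":[(245,187),(79,187),(269,504),(80,507),(164,42),(163,100),(157,253),(201,297)]}
def model(p,n):
    a=2.86-p[3];k=[55*np.cos(a),135+55*np.sin(a)]
    h=110+p[4]*6/2/np.pi+10; d=21*np.array([np.cos(p[4]),np.sin(p[4])]);
    P=B+[[*k,116],[*k,72]]
    if n=="side":P=P+[[d[0],-20+d[1],h],[-d[0],-20-d[1],h]]
    return proj(n,w(p,P))
def f(p):
    r=[]
    for i,n in enumerate(obs):
        r.append(model(p,n)-crop(n,obs[n])+p[5+2*i:7+2*i])
    return np.r_[np.concatenate(r).ravel(),np.array(p[5:])/1.5]
s=least_squares(f,[500,0,-.2,1,2.4,0,0,0,0],loss="soft_l1")
print(s.x.round(3)); print(s.fun.round(1)); 
p=s.x; a=2.86-p[3]
print("knob",w(p,[[55*np.cos(a),135+55*np.sin(a),98],[0,135,56],[0,-20,112]]).round(1),"wing yaw",p[2]+p[4])
E
python3 fit.py
```

```text
[ 5.74932e+02 -1.26275e+02 -3.83504e+02  3.15453e+02  2.15300e+00
 -8.50000e-02 -3.72000e-01 -1.04000e-01  1.51300e+00]
[ 0.3 -0.7 -0.6 -0.   0.5 -0.1 -0.   1.9  0.5  0.6 -0.7 -0.7 -0.4 -0.6
 -0.6 -0.6  1.9  0.7 -0.2  0.1  0.2  0.7 -0.2 -0.6  0.  -0.3  0.2  0.
 -0.1 -0.2 -0.1  1. ]
knob [[ 618.4   58.7   98. ]
 [ 605.6    5.2   56. ]
 [ 570.4 -145.8  112. ]] wing yaw -381.35055950488214
```

Taking the angles modulo 2π, the clamp is at (575,-126) with yaw -0.230. The crank is at 1.294 and the thumbscrew at 2.153, both within the stated ranges, and the residuals are under 1 px. The knob is at (618,59). Next I'll fly over it.

>>> arm_command --steps '[[[0.6, 0.759, -0.492, 0.06, 0, 0, 0], [0.6, 0.759, -0.492, 0.06, 0, 0, 0], [0.6, 0.759, -0.492, 0.06, 0, 0, 0], [0.6, 0.759, -0.492, 0.06, 0, 0, 0], [0.6, 0.759, -0.492, 0.06, 0, 0, 0], [0.6, 0.759, -0.492, 0.06, 0, 0, 0], [0.6, 0.759, -0.492, 0.06, 0, 0, 0], [0.6, 0.759, -0.492, 0.06, 0, 0, 0]]]' --squeeze 40

```text
time_s: 1.1
eef_pos: [389.2, -219.8, 221.1]
ee_rot: [-0.0, 0.988, 0.153, -0.0]
force: [0.3, -0.5, -0.8]
grip_width: 0.605
grip_force: 0.0
```

>>> arm_command --steps '[[[0.6, 0.759, -0.492, 0.06, 0, 0, 0], [0.6, 0.759, -0.492, 0.06, 0, 0, 0], [0.6, 0.759, -0.492, 0.06, 0, 0, 0], [0.6, 0.759, -0.492, 0.06, 0, 0, 0], [0.6, 0.759, -0.492, 0.06, 0, 0, 0], [0.6, 0.759, -0.492, 0.06, 0, 0, 0], [0.6, 0.759, -0.492, 0.06, 0, 0, 0], [0.6, 0.759, -0.492, 0.06, 0, 0, 0]]]'

```text
time_s: 2.1
eef_pos: [619.2, 59.4, 196.8]
ee_rot: [-0.0, 0.988, 0.153, -0.0]
force: [-0.0, -0.9, -0.4]
grip_width: 0.601
grip_force: 0.0
```

>>> arm_command --steps '[[[0.6, 0, 0, 0, 0, 0, -1], [0.6, 0, 0, 0, 0, 0, -1], [0.6, 0, 0, 0, 0, 0, -1], [0.6, 0, 0, 0, 0, 0, -1], [0.6, 0, 0, 0, 0, 0, -1], [0.6, 0, 0, 0, 0, 0, -1], [0.6, 0, 0, 0, 0, 0, -0.86], [0.6, 0, 0, 0, 0, 0, 0]]]'

```text
time_s: 3.1
eef_pos: [618.4, 58.1, 196.9]
ee_rot: [-0.0, 0.785, 0.619, -0.0]
force: [0.5, -0.1, -0.1]
grip_width: 0.603
grip_force: 0.0
```

```bash
cat > st.py <<'E'
from h import *
def state():
    s=sense(); R=cv2.Rodrigues(np.zeros(3))[0]
    from scipy.spatial.transform import Rotation as Ro
    q=s["ee_rot"];R=Ro.from_quat([q[1],q[2],q[3],q[0]]).as_matrix()
    print(s["time_s"],"pos",np.round(s["eef_pos"],1),"yaw_y",round(np.arctan2(R[1,1],R[0,1]),3),"z",R[:,2].round(3),"F",np.round(s["force"],1),"T",np.round(s["wrist_torque"],2),"g",round(s["grip_width"],3),round(s["grip_force"],1),"j6",np.round(s["joints"][5],2))
    return np.array(s["eef_pos"]),R
def delta(t):
    p,R=state(); d=np.array(t,float)-p; print("tool shift shares",(R.T@d/50).round(3))
E
python3 -c "
from st import *
delta([618.4,58.7,93])
cv2.imwrite('pics/s1.png',cv2.resize(capture('side')[140:340,240:440,::-1],None,fx=3,fy=3,interpolation=cv2.INTER_CUBIC))
q=[618.4,58.7,116];print((proj('side',[q])-[240,140])*3)"
```

```text
3.1 pos [618.4  58.1 196.9] yaw_y -0.236 z [-0.001  0.    -1.   ] F [ 0.5 -0.1 -0.1] T [-0.01 -0.01  0.02] g 0.603 0.0 j6 0.14
tool shift shares [ 1.200e-02 -1.000e-03  2.079e+00]
[[282.73706985 195.50758355]]
```

View pics/s1.png

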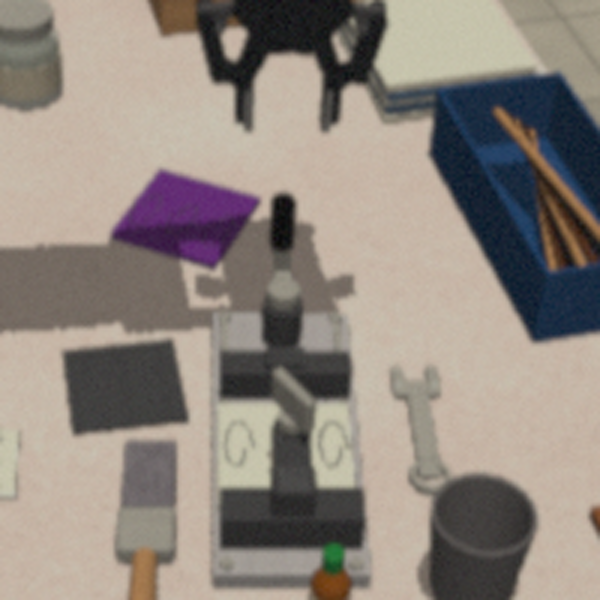

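The fingertips at (245,125) and (330,125) straddle the knob column at (283,200), so the alignment is good. I'll descend and close.

>>> arm_command --steps '[[[0.6, 0, 0, 0.4, 0, 0, 0], [0.6, 0, 0, 0.5, 0, 0, 0], [0.6, 0, 0, 0.5, 0, 0, 0], [0.6, 0, 0, 0.4, 0, 0, 0], [0.6, 0, 0, 0.28, 0, 0, 0], [0.0, 0, 0, 0, 0, 0, 0], [0.0, 0, 0, 0, 0, 0, 0], [0.0, 0, 0, 0, 0, 0, 0]]]'

```text
time_s: 4.15
eef_pos: [618.9, 58.1, 94.1]
ee_rot: [0.001, 0.785, 0.619, 0.001]
force: [0.9, -0.8, 0.2]
grip_width: 0.226
grip_force: 39.3
```

```bash
python3 -c "
from st import *
state()"
```

```text
4.15 pos [618.9  58.1  94.1] yaw_y -0.235 z [ 0.002 -0.    -1.   ] F [ 0.9 -0.8  0.2] T [-0.   -0.01  0.02] g 0.226 39.3 j6 0.14
```

>>> arm_command --steps '[[[0, -0.0055, 0.11, 0, 0, 0, 0.667], [0, -0.0055, 0.11, 0, 0, 0, 0.667], [0, -0.0055, 0.11, 0, 0, 0, 0.667], [0, -0.0055, 0.11, 0, 0, 0, 0.667], [0, -0.0055, 0.11, 0, 0, 0, 0.667], [0, -0.0055, 0.11, 0, 0, 0, 0.667], [0, -0.0055, 0.11, 0, 0, 0, 0.667], [0, -0.0055, 0.11, 0, 0, 0, 0.667]]]'

```text
time_s: 5.15
eef_pos: [653.1, 32.8, 94.1]
ee_rot: [-0.0, 0.965, 0.263, 0.0]
force: [-3.5, 0.9, 1.6]
grip_width: 0.221
grip_force: 39.6
```

```bash
cat >> st.py <<'E'
def crank():
    p,R=state(); d=p[:2]-[605.6,5.2]; print("crank",2.86-.23-np.arctan2(d[1],d[0]),"r",np.hypot(*d))
    s=sense();print("F tool",(R.T@s["force"]).round(1))
E
python3 -c "
from st import *
crank()"
```

```text
5.15 pos [653.1  32.8  94.1] yaw_y -1.039 z [ 0.  0. -1.] F [-3.5  0.9  1.6] T [0.15 0.54 0.07] g 0.221 39.6 j6 0.91
crank 2.1036000395087773 r 54.912029037271125
F tool [-2.6 -2.6 -1.6]
```

>>> arm_command --steps '[[[0, -0.0055, 0.11, 0, 0, 0, 0.667], [0, -0.0055, 0.11, 0, 0, 0, 0.667], [0, -0.0055, 0.11, 0, 0, 0, 0.667], [0, -0.002, 0.055, 0, 0, 0, 0.333], [0, 0, 0, 0, 0, 0, 0]]]'

```text
time_s: 5.78
eef_pos: [659.8, 14.7, 94.0]
ee_rot: [0.0, 0.996, 0.093, 0.0]
force: [-4.0, 0.4, 3.5]
grip_width: 0.219
grip_force: 39.8
```

```bash
python3 -c "
from st import *
crank()"
```

```text
5.775 pos [659.8  14.7  94. ] yaw_y -1.385 z [ 0.  0. -1.] F [-4.   0.4  3.5] T [ 0.09  0.53 -0.22] g 0.219 39.8 j6 1.23
crank 2.4565945324928062 r 55.00637591589959
F tool [-3.8 -1.1 -3.5]
```

>>> arm_command --steps '[[[0, -0.002, 0.055, 0, 0, 0, 0.333], [0, 0, 0, 0, 0, 0, 0]]]'

```text
time_s: 6.02
eef_pos: [660.2, 12.1, 94.0]
ee_rot: [-0.0, 0.998, 0.068, 0.0]
force: [-4.2, 2.2, 6.5]
grip_width: 0.224
grip_force: 39.9
```

```bash
python3 -c "
from st import *
crank()"
```

```text
6.025 pos [660.2  12.1  94. ] yaw_y -1.434 z [ 0.  0. -1.] F [-4.2  2.2  6.5] T [ 0.17  0.66 -0.17] g 0.224 39.9 j6 1.28
crank 2.5038068087557117 r 55.01418547372702
F tool [-3.9 -2.7 -6.5]
```

>>> arm_command --steps '[[[0, 0, 0.033, 0, 0, 0, 0.2], [0, 0, 0, 0, 0, 0, 0]]]'

```text
time_s: 6.28
eef_pos: [660.3, 11.2, 94.0]
ee_rot: [-0.0, 0.999, 0.054, -0.0]
force: [-4.7, 4.3, 5.6]
grip_width: 0.225
grip_force: 40.0
```

```bash
python3 -c "
from st import *
crank()"
```

```text
6.275 pos [660.3  11.2  94. ] yaw_y -1.463 z [-0.     0.001 -1.   ] F [-4.7  4.3  5.6] T [0.66 0.75 0.12] g 0.225 40.0 j6 1.3
crank 2.520211592238455 r 55.00477186425536
F tool [-4.2 -4.8 -5.6]
```

>>> arm_command --steps '[[[0, 0, 0.033, 0, 0, 0, 0.2], [0, 0, 0, 0, 0, 0, 0]]]'

```text
time_s: 6.52
eef_pos: [660.4, 10.4, 94.0]
ee_rot: [-0.001, 0.999, 0.039, -0.0]
force: [-5.7, 8.1, 7.3]
grip_width: 0.221
grip_force: 40.1
```

```bash
python3 -c "
from st import *
crank()"
```

```text
6.525 pos [660.4  10.4  94. ] yaw_y -1.492 z [-0.     0.002 -1.   ] F [-5.7  8.1  7.3] T [1.12 0.77 0.41] g 0.221 40.1 j6 1.33
crank 2.535912335055231 r 55.00737773781529
F tool [-5.  -8.5 -7.3]
```

>>> arm_command --steps '[[[0, 0, 0.04, 0, 0, 0, 0.2], [0, 0, 0, 0, 0, 0, 0]]]' --squeeze 60

```text
time_s: 6.78
eef_pos: [660.5, 9.4, 94.1]
ee_rot: [-0.002, 1.0, 0.025, -0.0]
force: [-5.4, 12.3, 7.5]
grip_width: 0.219
grip_force: 58.4
```

```bash
python3 -c "
from st import *
crank()"
```

```text
6.775 pos [660.5   9.4  94.1] yaw_y -1.521 z [-0.     0.003 -1.   ] F [-5.4 12.3  7.5] T [1.82 0.78 0.74] g 0.219 58.4 j6 1.36
crank 2.553597789596968 r 55.0119003037891
F tool [ -4.8 -12.6  -7.5]
```

>>> arm_command --steps '[[[0, 0, 0.04, 0, 0, 0, 0.2], [0, 0, 0, 0, 0, 0, 0]]]'

```text
time_s: 7.02
eef_pos: [660.0, 9.2, 94.0]
ee_rot: [-0.003, 1.0, 0.01, -0.001]
force: [-7.3, 20.9, 7.8]
grip_width: 0.217
grip_force: 59.0
```

```bash
python3 -c "
from st import *
crank()"
```

```text
7.025 pos [660.    9.2  94. ] yaw_y -1.551 z [-0.002  0.006 -1.   ] F [-7.3 20.9  7.8] T [2.95 1.16 0.4 ] g 0.217 59.0 j6 1.38
crank 2.5560543440235417 r 54.57690440619087
F tool [ -6.9 -21.1  -7.7]
```

Force jumped to 21 N with no further travel, so the crank is at its stop and the tile is squeezed. I'll release and lift.

>>> arm_command --steps '[[[0.6, 0, 0, 0, 0, 0, 0], [0.6, 0, 0, 0, 0, 0, 0], [0.6, 0, 0, 0, 0, 0, 0], [0.6, 0, 0, -0.4, 0, 0, 0], [0.6, 0, 0, -0.6, 0, 0, 0], [0.6, 0, 0, -0.6, 0, 0, 0], [0.6, 0, 0, 0, 0, 0, 0]]]' --squeeze 40

```text
time_s: 7.9
eef_pos: [661.8, 4.2, 175.8]
ee_rot: [0.001, 1.0, 0.008, 0.002]
force: [-0.3, 0.0, -0.4]
grip_width: 0.596
grip_force: 0.0
```

```bash
python3 -c "
from st import *
delta([570.4,-145.8,165])
cv2.imwrite('pics/s2.png',cv2.resize(capture('side')[190:350,290:430,::-1],None,fx=3.7,fy=3.7,interpolation=cv2.INTER_CUBIC))
cv2.imwrite('pics/t2.png',cv2.resize(capture('top')[180:270,270:430,::-1],None,fx=5,fy=5,interpolation=cv2.INTER_CUBIC))"
```

```text
7.9 pos [661.8   4.2 175.8] yaw_y -1.556 z [ 0.005 -0.001 -1.   ] F [-0.3  0.  -0.4] T [0.02 0.   0.  ] g 0.596 0.0 j6 1.39
tool shift shares [-1.876  2.971  0.209]
```

View pics/s2.png

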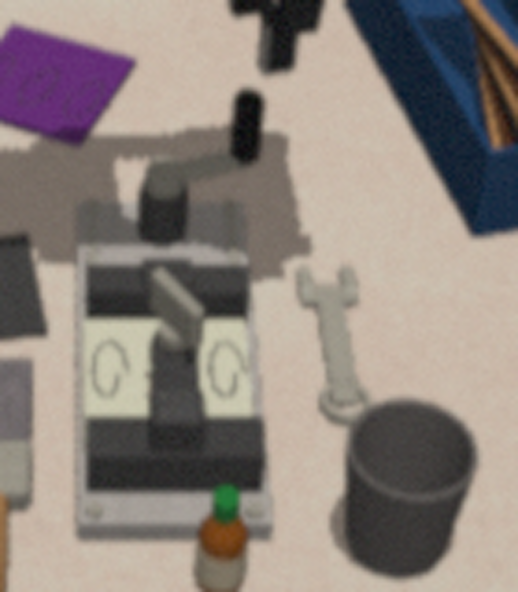

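The crank arm has swung round, with the knob now at (247,95–155). The sliding jaw is against the tile, and the tile lies flush between the jaws. On to the wing.

>>> arm_command --steps '[[[0.6, -0.2345, 0.371, 0, 0, 0, 0], [0.6, -0.2345, 0.371, 0, 0, 0, 0], [0.6, -0.2345, 0.371, 0, 0, 0, 0], [0.6, -0.2345, 0.371, 0, 0, 0, 0], [0.6, -0.2345, 0.371, 0, 0, 0, 0], [0.6, -0.2345, 0.371, 0, 0, 0, 0], [0.6, -0.2345, 0.371, 0, 0, 0, 0], [0.6, -0.2345, 0.371, 0, 0, 0, 0]]]'

```text
time_s: 9.0
eef_pos: [568.5, -146.4, 173.3]
ee_rot: [0.0, 1.0, 0.008, 0.0]
force: [-0.7, 0.3, -0.3]
grip_width: 0.6
grip_force: 0.0
```

>>> arm_command --steps '[[[0.6, 0, 0, 0, 0, 0, -0.98], [0.6, 0, 0, 0, 0, 0, -0.98], [0.6, 0, 0, 0, 0, 0, -0.98], [0.6, 0, 0, 0, 0, 0, -0.98], [0.6, 0, 0, 0, 0, 0, -0.98], [0.6, 0, 0, 0, 0, 0, -0.98], [0.6, 0, 0, 0, 0, 0, -0.98], [0.6, 0, 0, 0, 0, 0, -0.98]]]'

```text
time_s: 10.0
eef_pos: [568.9, -145.8, 173.3]
ee_rot: [0.0, 0.826, 0.563, 0.0]
force: [-0.3, 0.4, 0.2]
grip_width: 0.6
grip_force: 0.0
```

>>> arm_command --steps '[[[0.6, 0, 0, 0, 0, 0, -0.98], [0.6, 0, 0, 0, 0, 0, -0.98], [0.6, 0, 0, 0, 0, 0, -0.98], [0.6, 0, 0, 0, 0, 0, -0.98], [0.6, 0, 0, 0, 0, 0, -0.98], [0.6, 0, 0, 0, 0, 0, 0]]]'

```text
time_s: 10.75
eef_pos: [569.0, -145.7, 173.3]
ee_rot: [0.0, 0.572, 0.821, -0.0]
force: [-0.2, 0.4, 0.2]
grip_width: 0.598
grip_force: 0.0
```

```bash
python3 -c "
from st import *
delta([570.4,-145.8,102])
u0,v0=250,150
im=cv2.resize(capture('side')[150:350,250:450,::-1],None,fx=3,fy=3,interpolation=cv2.INTER_CUBIC)
cv2.imwrite('pics/s3.png',im)"
```

```text
10.75 pos [ 569.  -145.7  173.3] yaw_y 0.354 z [ 0. -0. -1.] F [-0.2  0.4  0.2] T [ 0.03 -0.03  0.02] g 0.598 0.0 j6 -0.8
tool shift shares [-0.012  0.025  1.426]
```

View pics/s3.png

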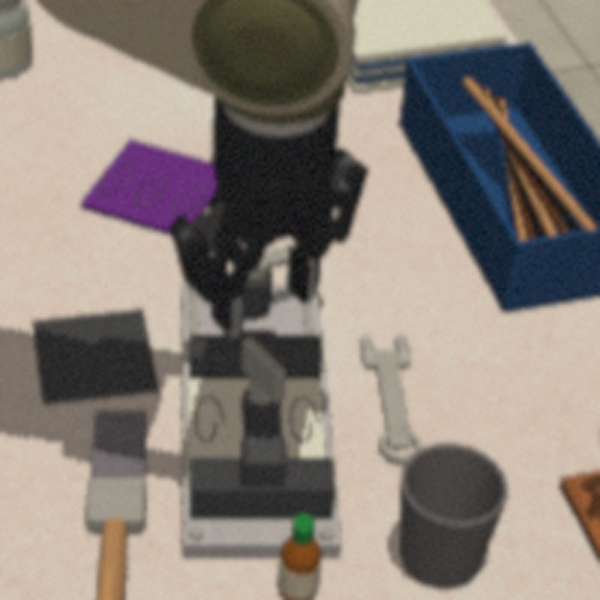

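The fingertips at (232,325) and (305,295) straddle the wing, which runs from (247,340) to (280,400), and their line is roughly square to it. I'll descend and grip.

>>> arm_command --steps '[[[0.6, -0.012, 0.025, 0.4, 0, 0, 0], [0.6, 0, 0, 0.4, 0, 0, 0], [0.6, 0, 0, 0.35, 0, 0, 0], [0.6, 0, 0, 0.27, 0, 0, 0], [0.0, 0, 0, 0, 0, 0, 0], [0.0, 0, 0, 0, 0, 0, 0], [0.0, 0, 0, 0, 0, 0, 0], [0.0, 0, 0, 0, 0, 0, 0]]]' --squeeze 40

```text
time_s: 11.8
eef_pos: [570.7, -145.5, 102.9]
ee_rot: [0.0, 0.571, 0.821, -0.0]
force: [-4.2, -0.8, 4.9]
grip_width: 0.193
grip_force: 39.2
```

```bash
python3 -c "
from st import *
state()"
```

```text
11.8 pos [ 570.7 -145.5  102.9] yaw_y 0.355 z [ 0.    -0.001 -1.   ] F [-4.2 -0.8  4.9] T [-0.26  0.65  0.01] g 0.193 39.2 j6 -0.8
```

>>> arm_command --steps '[[[0.0, 0, 0, 0, 0, 0, 0], [0.0, 0, 0, 0, 0, 0, 0]]]'

```text
time_s: 12.05
eef_pos: [570.7, -145.5, 102.9]
ee_rot: [0.0, 0.571, 0.821, -0.0]
force: [-3.7, -1.9, 5.2]
grip_width: 0.196
grip_force: 39.5
```

```bash
python3 -c "
from st import *
state()
u0,v0=250,150
im=cv2.resize(capture('side')[210:310,280:380,::-1],None,fx=6,fy=6,interpolation=cv2.INTER_CUBIC)
cv2.imwrite('pics/s4.png',cv2.convertScaleAbs(im,alpha=1.8))"
```

```text
12.05 pos [ 570.7 -145.5  102.9] yaw_y 0.355 z [ 0.    -0.001 -1.   ] F [-3.7 -1.9  5.2] T [-0.23  0.78 -0.09] g 0.196 39.5 j6 -0.8
```

View pics/s4.png

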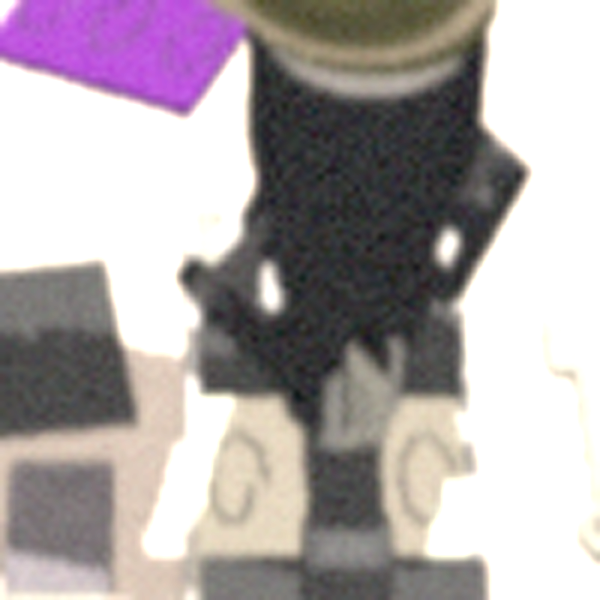

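Grip width is 16 mm where 9 was expected, so the wing may be skewed in the pads. I'll probe with a small clockwise turn.

>>> arm_command --steps '[[[0.0, 0, 0, 0, 0, 0, 0.5], [0.0, 0, 0, 0, 0, 0, 0.5], [0.0, 0, 0, 0, 0, 0, 0]]]'

```text
time_s: 12.48
eef_pos: [570.8, -145.4, 102.7]
ee_rot: [0.0, 0.631, 0.776, -0.0]
force: [-4.2, -1.8, 5.9]
grip_width: 0.187
grip_force: 39.5
```

```bash
python3 -c "
from st import *
state()"
```

```text
12.475 pos [ 570.8 -145.4  102.7] yaw_y 0.206 z [ 0.    -0.001 -1.   ] F [-4.2 -1.8  5.9] T [-0.27  0.81 -0.06] g 0.187 39.5 j6 -0.65
```

Torque about z is about 0.06 N m, so the screw turns with the tool. The fingertips may be on its wider shoulder below the wing, so I'll raise 7 mm and regrip.

>>> arm_command --steps '[[[0.4, 0, 0, 0, 0, 0, 0], [0.4, 0, 0, 0, 0, 0, 0], [0.4, 0, 0, -0.14, 0, 0, 0], [0.0, 0, 0, 0, 0, 0, 0], [0.0, 0, 0, 0, 0, 0, 0], [0.0, 0, 0, 0, 0, 0, 0], [0.0, 0, 0, 0, 0, 0, 0]]]'

```text
time_s: 13.35
eef_pos: [570.6, -145.4, 109.7]
ee_rot: [0.0, 0.631, 0.776, -0.0]
force: [-2.7, -0.3, 6.1]
grip_width: 0.094
grip_force: 43.2
```

```bash
python3 -c "
from st import *
state()"
```

```text
13.35 pos [ 570.6 -145.4  109.7] yaw_y 0.206 z [-0. -0. -1.] F [-2.7 -0.3  6.1] T [-0.04  0.63  0.05] g 0.094 43.2 j6 -0.65
```

The width is now 8 mm, so the wing itself is held flat. Turning clockwise, sinking with the thread.

>>> arm_command --steps '[[[0.0, 0, 0, 0.0025, 0, 0, 0.9], [0.0, 0, 0, 0.0025, 0, 0, 0.9], [0.0, 0, 0, 0.0025, 0, 0, 0.9], [0.0, 0, 0, 0.0025, 0, 0, 0.9], [0.0, 0, 0, 0.0025, 0, 0, 0.9], [0.0, 0, 0, 0.0025, 0, 0, 0.9], [0.0, 0, 0, 0.0025, 0, 0, 0.9], [0.0, 0, 0, 0.0025, 0, 0, 0.9]]]' --squeeze 50

```text
time_s: 14.35
eef_pos: [570.7, -145.5, 108.7]
ee_rot: [0.0, 0.941, 0.339, -0.0]
force: [-2.0, -0.7, 4.9]
grip_width: 0.099
grip_force: 50.3
```

>>> arm_command --steps '[[[0.0, 0, 0, 0.0025, 0, 0, 0.9], [0.0, 0, 0, 0.0025, 0, 0, 0.9], [0.0, 0, 0, 0.0025, 0, 0, 0.9], [0.0, 0, 0, 0.0025, 0, 0, 0.9], [0.0, 0, 0, 0.0025, 0, 0, 0.9], [0.0, 0, 0, 0, 0, 0, 0]]]'

```text
time_s: 15.1
eef_pos: [570.7, -145.5, 108.2]
ee_rot: [0.0, 1.0, 0.01, 0.0]
force: [-3.2, -0.3, 6.3]
grip_width: 0.093
grip_force: 50.4
```

```bash
python3 -c "
from st import *
state()"
```

```text
15.1 pos [ 570.7 -145.5  108.2] yaw_y -1.551 z [ 0.    -0.001 -1.   ] F [-3.2 -0.3  6.3] T [-0.17  0.59 -0.08] g 0.093 50.4 j6 1.1
```

>>> arm_command --steps '[[[0.0, 0, 0, 0.002, 0, 0, 0.6], [0.0, 0, 0, 0.002, 0, 0, 0.6], [0.0, 0, 0, 0, 0, 0, 0]]]'

```text
time_s: 15.48
eef_pos: [570.7, -145.6, 108.1]
ee_rot: [0.0, 0.997, -0.08, 0.0]
force: [-3.6, -0.6, 5.8]
grip_width: 0.089
grip_force: 50.6
```

```bash
python3 -c "
from st import *
state()"
```

```text
15.475 pos [ 570.7 -145.6  108.1] yaw_y -1.73 z [ 0.    -0.001 -1.   ] F [-3.6 -0.6  5.8] T [-0.16  0.63 -0.07] g 0.089 50.6 j6 1.28
```

>>> arm_command --steps '[[[0.0, 0, 0, 0.0008, 0, 0, 0.3], [0.0, 0, 0, 0, 0, 0, 0]]]'

```text
time_s: 15.72
eef_pos: [570.7, -145.5, 108.1]
ee_rot: [0.0, 0.995, -0.102, 0.0]
force: [-3.4, -1.1, 6.8]
grip_width: 0.099
grip_force: 50.6
```

```bash
python3 -c "
from st import *
state()"
```

```text
15.725 pos [ 570.7 -145.5  108.1] yaw_y -1.775 z [ 0.    -0.001 -1.   ] F [-3.4 -1.1  6.8] T [-0.1   0.7  -0.04] g 0.099 50.6 j6 1.33
```

>>> arm_command --steps '[[[0.0, 0, 0, 0.0008, 0, 0, 0.3], [0.0, 0, 0, 0, 0, 0, 0]]]'

```text
time_s: 15.98
eef_pos: [570.7, -145.6, 108.1]
ee_rot: [0.0, 0.992, -0.124, 0.0]
force: [-4.4, -0.7, 7.3]
grip_width: 0.101
grip_force: 50.7
```

```bash
python3 -c "
from st import *
state()"
```

```text
15.975 pos [ 570.7 -145.6  108.1] yaw_y -1.819 z [ 0.    -0.001 -1.   ] F [-4.4 -0.7  7.3] T [-0.14  0.66  0.12] g 0.101 50.7 j6 1.37
```

>>> arm_command --steps '[[[0.0, 0, 0, 0, 0, 0, 0.25], [0.0, 0, 0, 0, 0, 0, 0]]]'

```text
time_s: 16.23
eef_pos: [570.7, -145.6, 108.1]
ee_rot: [0.001, 0.99, -0.142, 0.0]
force: [-4.7, -1.0, 7.1]
grip_width: 0.099
grip_force: 54.2
```

```bash
python3 -c "
from st import *
state()"
```

```text
16.225 pos [ 570.7 -145.6  108.1] yaw_y -1.856 z [ 0.    -0.001 -1.   ] F [-4.7 -1.   7.1] T [-0.17  0.68  0.72] g 0.099 54.2 j6 1.41
```

>>> arm_command --steps '[[[0.0, 0, 0, 0, 0, 0, 0.25], [0.0, 0, 0, 0, 0, 0, 0]]]'

```text
time_s: 16.48
eef_pos: [570.7, -145.5, 108.2]
ee_rot: [0.001, 0.987, -0.16, 0.0]
force: [-3.7, -1.8, 7.2]
grip_width: 0.097
grip_force: 64.3
```

```bash
python3 -c "
from st import *
state()"
```

```text
16.475 pos [ 570.7 -145.5  108.2] yaw_y -1.892 z [ 0.    -0.002 -1.   ] F [-3.7 -1.8  7.2] T [-0.17  0.71  1.15] g 0.097 64.3 j6 1.44
```

Torque climbs 0.12, 0.72, 1.15 N m at yaw -1.819, -1.856, -1.892. That puts the seat at about -1.816, against -1.80 predicted. Now back off a quarter turn, to yaw -0.245.

>>> arm_command --steps '[[[0.0, 0, 0, -0.0025, 0, 0, -0.9], [0.0, 0, 0, -0.0025, 0, 0, -0.9], [0.0, 0, 0, -0.0025, 0, 0, -0.9], [0.0, 0, 0, -0.0025, 0, 0, -0.9], [0.0, 0, 0, -0.0025, 0, 0, -0.9], [0.0, 0, 0, -0.0025, 0, 0, -0.9], [0.0, 0, 0, -0.0025, 0, 0, -0.9], [0.0, 0, 0, -0.0025, 0, 0, -0.9]]]'

```text
time_s: 17.48
eef_pos: [570.7, -145.4, 108.8]
ee_rot: [0.0, 0.929, 0.371, -0.0]
force: [-2.6, -0.2, 4.6]
grip_width: 0.097
grip_force: 50.3
```

>>> arm_command --steps '[[[0.0, 0, 0, -0.0025, 0, 0, -0.9], [0.0, 0, 0, -0.0025, 0, 0, -0.9], [0.0, 0, 0, -0.0025, 0, 0, -0.9], [0.0, 0, 0, -0.0025, 0, 0, -0.9], [0.0, 0, 0, 0, 0, 0, 0], [0.0, 0, 0, 0, 0, 0, 0]]]'

```text
time_s: 18.23
eef_pos: [570.6, -145.4, 109.3]
ee_rot: [0.0, 0.797, 0.604, -0.0]
force: [-2.5, -0.6, 4.9]
grip_width: 0.098
grip_force: 50.3
```

```bash
python3 -c "
from st import *
state()"
```

```text
18.225 pos [ 570.6 -145.4  109.3] yaw_y -0.274 z [-0. -0. -1.] F [-2.5 -0.6  4.9] T [-0.07  0.57  0.08] g 0.098 50.3 j6 -0.17
```

Need about +0.03 more.

>>> arm_command --steps '[[[0.0, 0, 0, 0, 0, 0, -0.2], [0.0, 0, 0, 0, 0, 0, 0], [0.0, 0, 0, 0, 0, 0, 0]]]'

```text
time_s: 18.6
eef_pos: [570.6, -145.4, 109.3]
ee_rot: [0.0, 0.788, 0.616, -0.0]
force: [-2.7, 0.0, 6.1]
grip_width: 0.094
grip_force: 50.4
```

```bash
python3 -c "
from st import *
state()
a=cv2.resize(capture('side')[195:355,270:430,::-1],None,fx=3.5,fy=3.5,interpolation=cv2.INTER_CUBIC)
cv2.imwrite('pics/end.png',cv2.convertScaleAbs(a,alpha=1.4))"
```

```text
18.6 pos [ 570.6 -145.4  109.3] yaw_y -0.244 z [-0. -0. -1.] F [-2.7  0.   6.1] T [-0.06  0.54 -0.  ] g 0.094 50.4 j6 -0.2
```

View pics/end.png

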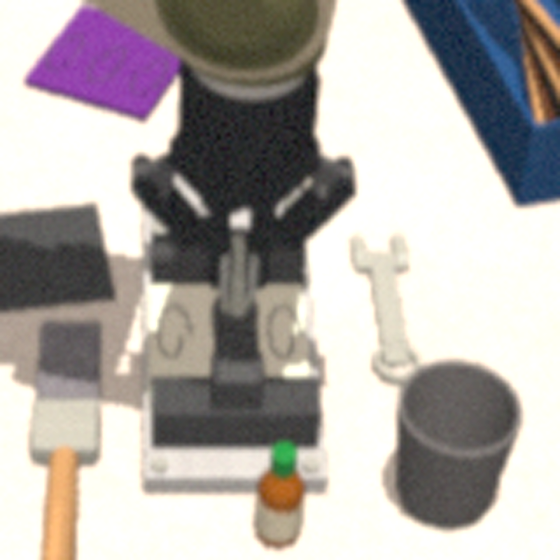

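The wing at (238,270) lies along the clamp's y axis, a quarter turn from seated, and is gripped between both fingers. The tile is still clamped and the bystanders look undisturbed. Handing in.

```bash
python3 -c "
from rig import *
print(finish_job())"
```

```text
the job is handed in; nothing more can be done
None
```

The job is handed in at about 19 s of the 58 s, no verdict returned: the tile is clamped with the crank at its stop, and the thumbscrew was seated, backed off a quarter turn and is still gripped there.

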